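# Rock the angle gauge on a stud to its mark and hold it

### The job

The tin of brass spacers is parked on the wooden block, in the way: lift it off by its handle and set it gently down, upright, on the bench beside the block. Then pick up the pendulum angle gauge by its tab, rest the middle of its foot lightly on the high crown of the lopsided stud and rock it until the swinging pointer settles on the gauge's mark. Finish while still holding the gauge there, resting on the stud with the pointer still on the mark; leave the other things on the bench alone.

Things in the scene. Friction and masses are not known exactly. Their poses are not given: they have to be found in the camera images.
- tin_center (a point): Small round steel tin, 64 mm across, 60 mm high, with a rigid arched handle over its mouth and brass spacers fixed inside, about 0.18 kg. The point is the centre of the tin, 30 mm above its underside. z is up; the arch of the handle lies in the tin's x-z plane. It starts on the end of the block away from the stud.
- tin_grip (a point): Centre of the wooden grip on top of the tin's handle, 105 mm above the tin's underside (45 mm above its rim). The grip bar is 36 mm long along x, 14 mm wide along y and 13 mm high; pinch it along y from above.
- block: Dark wooden offcut fixed to the bench, 80 mm (x) by 190 mm (y) by 40 mm high; origin at the centre of its underside. The stud stands at y = -50 mm on it, the tin is parked at about y = +50 mm.
- stud: Aluminium stud fixed on the block's top: a post 30 mm in diameter with a round crown (ball of 20 mm radius) and a lower, smaller bump (ball of 10 mm radius, its top 11 mm below the crown's) at 18 mm to the crown's +x side. Origin at the foot of the post, 40 mm above the bench; axes as the block's.
- stud_top (a point): Highest point of the stud's crown, 45 mm above the block's top and 85 mm above the bench.
- gauge: Loose pendulum angle gauge of plywood with a white plate, about 0.22 kg, standing upright on the bench on its flat foot, 151 mm high. Origin at the centre of the foot's underside; z is up the gauge, y along the foot, x square to the plate (both faces are alike). The foot is 120 mm (y) by 30 mm (x) by 10 mm; plate and posts are 114 mm (y) wide and reach up to 107 mm; the grip tab stands above.
- gauge_foot (a point): Centre of the gauge foot's underside, the place that is to rest on the stud's crown. Axes as the gauge's.
- gauge_grip (a point): Centre of the gauge's grip tab, 130 mm above the foot's underside. The tab is 14 mm thick (x), 36 mm wide (y) and 46 mm high (z).
- pointer (a joint): Angle of the black pointer (one on each face, joined), which swings freely like a pendulum about the gauge's x axis, 98 mm above the foot's underside, and settles in about 2 s. 0 = pointing straight down the gauge, positive = tip towards the gauge's +y; it hangs plumb, so turning the gauge about its own x axis by some angle makes it read minus that angle.
- mark (a joint): Angle of the mark, a dark steel tab 8 mm wide and 12 mm long on each face, 63 to 75 mm from the pivot, just beyond the pointer's tip, set at the gauge's bottom arc; measured as the pointer's angle is, so the pointer is on the mark when both values are equal. Its pivot is very stiff: it stays as it is set (0.13 to 0.30 rad towards +y).
- pointer_tip (a point): Tip of the pointer, 60 mm from its pivot, in the middle plane of the gauge.
- mark_point (a point): Point 60 mm from the pivot, 3 mm above the middle of the mark's upper edge, in the gauge's middle plane: the point on which the pointer's tip must come to rest.
- case: Bystander: clear open parts case with four compartments, 120 by 190 by 35 mm high; origin at the centre of its underside.
- cutters: Bystander: pair of blue-handled cutters lying flat, about 145 mm long, 14 mm high; origin at the pivot, on the underside.
- joystick: Bystander: joystick on a small plywood plate, 90 by 70 mm, 43 mm high; origin at the centre of its underside.
Things that resemble listed ones, but are neither listed nor needed, are in the scene too. Of the things that look like the block, the middle-sized one is meant. Of the things that look like the part that bears tin_center, the larger one is meant.

How it is judged:
By the outcome, as a careful person would: the job done as asked, in the order asked, and still so for the second after the job is handed in, while the arm keeps its last pose, push and grip.
It also fails if it takes over 67 s, if anything falls off the work surface, if the arm or the gripper's body presses on something with over 40 N, if the wrist force passes 120 N, or if a joint passes its speed limit or range.

### The arm

A 7-joint arm with a two-finger parallel gripper is mounted at the origin on the work surface. World frame = base frame: x ahead of the robot, y to its left, z up, the work surface at z = 0. Lengths are in m, angles in rad, forces in N, time in s.
With the tool pointing down it reaches from about 0.4 to 0.85 m from the base axis. Payload 10.4 kg.
Tool frame: the origin (TCP) lies between the finger pads; the fingertips stand ahead of it and the grasp point (between the pads) lies 5 mm behind it (manip.tip_extent is the z of the fingertips in the tool frame, in m); z points along the fingers, y is the line along which they close (so a half turn about z gives the same grasp; the last joint's range is limited). The gripper opens to 85 mm and grips with 20 to 120 N. Pads are 22 mm wide; open, the fingers measure 114 mm over their backs; the gripper's body (76 mm by 85 mm) begins 54 mm behind the grasp point. The pads swing forward as they close: fully open they stand 13 mm farther back than shut.
Start: joints at [1.118, 0.332, -0.065, 1.46, 0.022, 1.35, -0.088], TCP at [0.26, -0.568, 0.245] pointing down, gripper open.
Joint ranges: [-2.6, 2.6], [-0.5, 2.12], [-1.47, 1.34], [0.16, 2.42], [-1.27, 4.41], [0.06, 2.06], [-2.6, 2.6]. Speed limits (rad/s): [2.22, 2.22, 2.79, 2.79, 3.14, 3.14, 3.14].

### API

Orientations are given as a unit quaternion [x, y, z, w].
In Python, from workcell import status, viewer, manip gives the robot as it stands.
- The arm moves only by the tool play_rows, never from a script. Its argument "plan" is one flat list of numbers, 7 for each row, row after row: the turn, a rotation vector about the tool's x, y, z in degrees, then the shift along the tool's x, y, z in m, then the opening, from 0 (shut) to 1 (fully open). In form: [ax, ay, az, dx, dy, dz, grip, ax, ay, az, dx, dy, dz, grip, ...]. A call has 1 to 20 rows; each row is the pose to reach, as a shift and turn from the pose commanded when the call began, along the tool's axes at that moment; what a row does not reach only later rows make up. A row lasts 1/8 s, in which the tool goes at most 62.5 mm and 10.7 degrees, less where a joint would pass 70% of its speed; a pose out of reach is approached as far as the arm can. A call with a gripper value outside its range is refused whole. The fingers move at their own pace and stop on an object; "squeeze" is the grip in N (left out, the last holds). Time passes only in rows, so rows that repeat a pose let the fingers close. It gives the time, the measured TCP pose, the force, the opening and the grip force at its end, in the units of the state.
- status.get_obs(): the state, without advancing time (a new reading comes with each control period).
- viewer.camera(name): name is "scene" or "top"; returns the picture (480x640x3 uint8, red, green, blue); there is no depth.
- viewer.camera_model(name): a dict with "fx", "fy", "cx", "cy" (pixels), "R" (3x3) and "t" (3): a world point X has camera coordinates R X + t. Camera axes: x right, y down, z forward; pixel columns grow to the right and rows downward; lengths in m; the calibration is good to about 2 mm. A picture is of the moment at which its call begins. camera_model takes no time and is no camera call.
- manip.hand_in(): hands the job in; it is judged then, once.
The state is a dict: "clock": time; "joint_pos": joint angles; "joint_velocities": joint speeds; "tau": joint torques, N m; "position": TCP position; "ee_rot": TCP orientation; "ft_force": force on the tool from outside, world axes, zero at the start; "torque": the same for the moment, N m; "grip_width": opening from 0.0 (shut) to 1.0 (fully open); "grasp_force": force on a finger pad.
Only numpy, scipy, OpenCV 4.12 (cv2) and the standard library are available. Lean on these libraries where they do the work, as an engineer would, in place of code of your own. Each camera call takes 0.05 s, during which the arm holds its last target. There are 200 camera calls.

## Working session

There is one attempt and no reset: what is moved stays moved. The work goes in short steps, Python scripts to look and compute and a tool call to move; the robot and the scene stay as the last step left them, time stands still between calls to the robot, and variables do not carry over. Pictures are saved under pics/ and viewed, at most 10 in all, crops included, and the job is handed in when it is done.

Besides the shell and the picture viewer there is one more tool, called after "Emit:" in YAML: its name, and indented under it one key for each argument. play_rows: Moves the arm, as the interface text tells. Its arguments: {"type":"object","properties":{"plan":{"type":"array","items":{"type":"number"}},"squeeze":{"type":"number"}},"required":["plan"]}

```bash
mkdir -p pics
cat > h.py <<'E'
import numpy as np, cv2
from workcell import status, viewer, manip
from scipy.spatial.transform import Rotation as Ro
def snap(n,f): 
    im=viewer.camera(n); cv2.imwrite(f,im[:,:,::-1]); return im
def P(X,n):
    m=viewer.camera_model(n); c=np.array(m["R"])@np.array(X,float)+np.array(m["t"]); return np.array([m["fx"]*c[0]/c[2]+m["cx"],m["fy"]*c[1]/c[2]+m["cy"]])
def U(uv,z,n):
    m=viewer.camera_model(n); R=np.array(m["R"]); t=np.array(m["t"])
    d=R.T@np.array([(uv[0]-m["cx"])/m["fx"],(uv[1]-m["cy"])/m["fy"],1]); o=-R.T@t
    return o+d*(z-o[2])/d[2]
E
python3 - <<'E'
from h import *
snap("scene","pics/s0.png");snap("top","pics/t0.png")
for n in("scene","top"):
    m=viewer.camera_model(n);print(n,m["fx"],-np.array(m["R"]).T@np.array(m["t"]),np.round(m["R"],2).tolist())
o=status.get_obs();print(o);print(manip.tip_extent)
E
```

```text
scene 468.821324980233 [ 1.17317103 -0.5806336   0.62528287] [[0.59, 0.81, 0.01], [0.44, -0.31, -0.85], [-0.68, 0.5, -0.53]]
top 568.598543384433 [ 0.32595881 -0.0968922   1.34275113] [[-0.03, -1.0, -0.0], [-0.99, 0.03, -0.17], [0.17, -0.0, -0.99]]
{'clock': 0.1, 'joint_pos': array([ 1.1184053 ,  0.33282332, -0.0647196 ,  1.46086861,  0.021593  ,
        1.34991423, -0.08848727]), 'joint_velocities': array([-0.00015005, -0.00216248, -0.00023189, -0.00161111,  0.00162431,
        0.0016815 , -0.00066913]), 'tau': array([ 2.44972405e-03, -6.26747203e+01,  4.96131554e-02, -3.92428493e+01,
        1.62152702e-02,  7.09000829e-03,  1.56678664e-05]), 'position': array([ 0.26029834, -0.56785448,  0.24458101]), 'ee_rot': array([ 9.76993224e-01,  2.13269327e-01, -1.63512123e-04, -6.38531782e-04]), 'ft_force': array([-0.1241279 ,  1.40108411, -0.06209233]), 'torque': array([-0.00636304,  0.02245696,  0.02480863]), 'grasp_force': 0.0, 'grip_width': 0.9981846717604871}
0.014
```

View pics/s0.png

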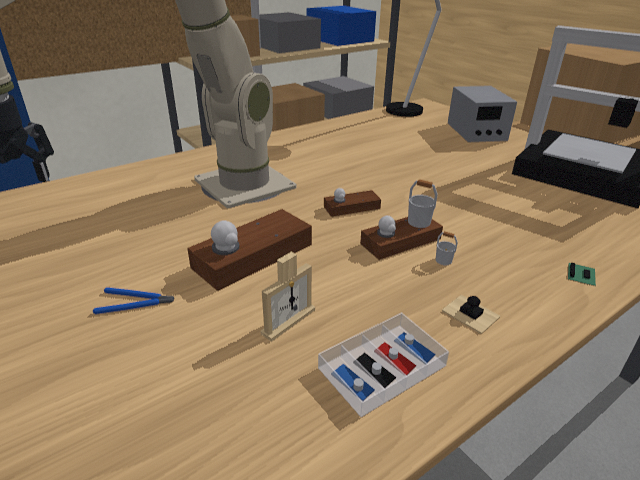

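View pics/t0.png

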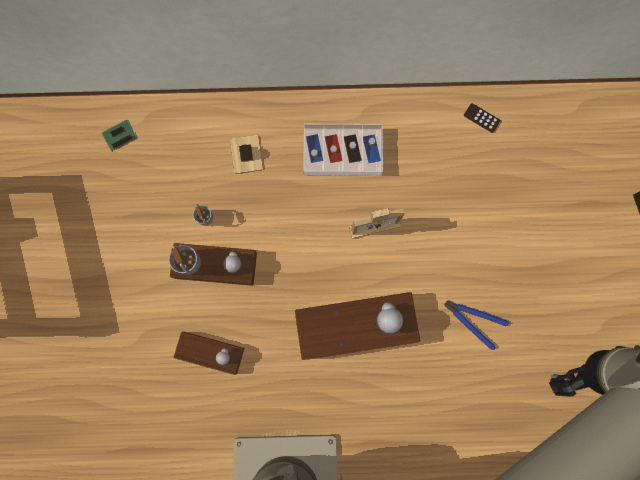

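Candidates in the top view. Blocks: large (357,325), **middle (213,264)**, small (209,353). Tins: **larger, on the middle block (184,259)**; smaller, on the bench (203,215). Gauge: only one (377,222). Next, a close crop to check.

Run:
```python
import cv2,numpy as np
s=cv2.imread("pics/s0.png");t=cv2.imread("pics/t0.png")
r=lambda i,x,y,w,h:cv2.resize(i[y:y+h,x:x+w],(400,300),interpolation=cv2.INTER_CUBIC)
cv2.imwrite("pics/c0.png",np.vstack([np.hstack([r(s,355,170,107,80),r(s,240,250,100,92)[:,:]]),np.hstack([r(t,160,225,107,80),r(t,330,190,100,75)])]))
```

```text
(no output)
```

View pics/c0.png

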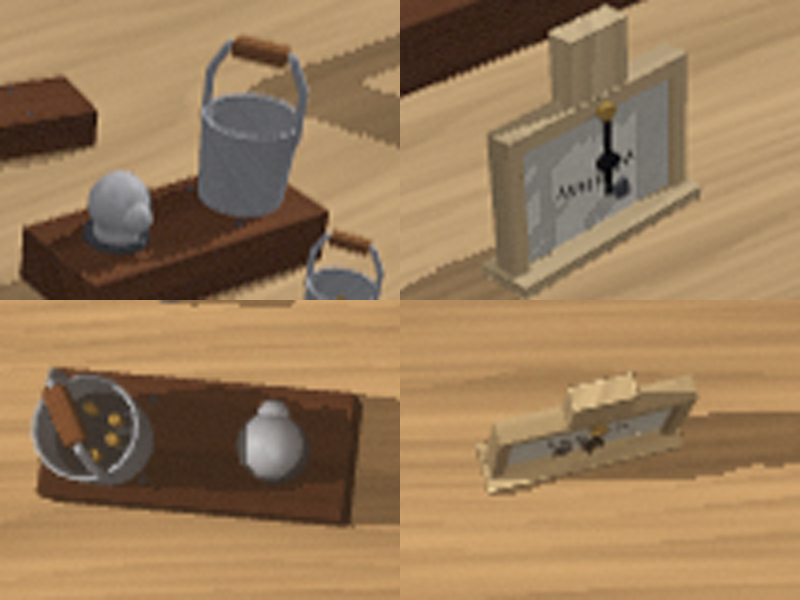

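Run:
```python
from h import *
pr=lambda n,*a:print(n,*[np.round(x,4) for x in a])
pr("grip",U((177.4,255.7),.145,"top"),U((425.1,183.6),.145,"scene"))
pr("ball",U((233.6,263.7),.065,"top"),U((387.1,224.7),.065,"scene"))
c=lambda x,y:(160+x*.2675,225+(y-300)*80/300)
q=[U(c(*p),.04,"top") for p in((55,370),(360,395),(350,525),(40,497))];pr("blk",*q,np.mean(q,0))
pr("len",*[np.linalg.norm(q[i]-q[i-1]) for i in range(4)]); d=q[0]-q[1]+q[3]-q[2];pr("yaw of y",np.degrees(np.arctan2(-d[0],d[1])))
pr("tabtop",U((380,211),.151,"top"),U((287,257.7),.151,"scene"))
for n,L,R in(("scene",(268.75,339.6),(314.5,307.7)),("top",(352.5,238),(400.5,226.3))):
  a,b=U(L,.003,n),U(R,.003,n);pr("foot",a,b,np.linalg.norm(a-b),(a+b)/2)
a=U((c(45,383)),.145,"top");b=U(c(85,447),.145,"top");pr("tin grip ends",a,b,np.linalg.norm(a-b))
a=U((355+233*.2675,170+48*.2667),.145,"scene");b=U((355+290*.2675,170+55*.2667),.145,"scene");pr("scene ends",a,b,np.linalg.norm(a-b))
```

```text
grip [0.5101 0.2132 0.145 ] [0.5124 0.2124 0.145 ]
ball [0.5007 0.1062 0.065 ] [0.5059 0.1067 0.065 ]
blk [0.5547 0.2471 0.04  ] [0.534  0.0575 0.04  ] [0.4536 0.0641 0.04  ] [0.4759 0.2549 0.04  ] [0.5045 0.1559 0.04  ]
len 0.0793 0.1907 0.0807 0.1921
yaw of y -6.4604
tabtop [ 0.5946 -0.2217  0.151 ] [ 0.5914 -0.2231  0.151 ]
foot [ 0.6132 -0.2811  0.003 ] [ 0.5893 -0.1608  0.003 ] 0.1226 [ 0.6013 -0.221   0.003 ]
foot [ 0.5636 -0.1686  0.003 ] [ 0.589  -0.2847  0.003 ] 0.1189 [ 0.5763 -0.2266  0.003 ]
tin grip ends [0.5289 0.2249 0.145 ] [0.4916 0.2015 0.145 ] 0.0441
scene ends [0.4989 0.2004 0.145 ] [0.5264 0.2228 0.145 ] 0.0355
```

```bash
cat >> h.py <<'E'
def down(phi): # tool z down, tool y at world angle phi (deg)
    return Ro.from_euler("z",phi-90,degrees=True)*Ro.from_matrix(np.array([[-1,0,0],[0,1,0],[0,0,-1.]]))
def rel(p,R,cp=None,cR=None):
    o=status.get_obs(); cp=o["position"] if cp is None else cp; cR=Ro.from_quat(o["ee_rot"]) if cR is None else cR
    print(np.round((cR.inv()*R).as_rotvec(degrees=True),2),np.round(cR.inv().apply(np.array(p)-cp),4))
E
python3 - <<'E'
from h import *
R=down(-55)
for p in((.48,-.15,.26),(.511,.213,.25),(.511,.213,.19)): rel(p,R)
print(U((203,215),.06,"top"),U((209,345),.04,"top"),U((446,255),.02,"scene"))
E
```

```text
[ -0.08  -0.   -10.37] [ 0.3738 -0.2883 -0.0151]
[ -0.08  -0.   -10.37] [ 0.5533 -0.6054 -0.0046]
[ -0.08  -0.   -10.37] [ 0.5533 -0.6053  0.0554]
[0.61666097 0.17764592 0.06      ] [0.32063071 0.16557381 0.04      ] [0.63009344 0.18013742 0.02      ]
```

Emit:
play_rows:
  plan: [0,0,-3,0.124,-0.096,-0.01,1,0,0,-6,0.25,-0.192,-0.015,1,0,0,-10.4,0.374,-0.288,-0.015,1,0,0,-10.4,0.374,-0.288,-0.015,1,0,0,-10.4,0.374,-0.288,-0.015,1,0,0,-10.4,0.374,-0.288,-0.015,1,0,0,-10.4,0.374,-0.288,-0.015,1,0,0,-10.4,0.374,-0.288,-0.015,1,0,0,-10.4,0.374,-0.288,-0.015,1,0,0,-10.4,0.553,-0.605,-0.005,0.6,0,0,-10.4,0.553,-0.605,-0.005,0.6,0,0,-10.4,0.553,-0.605,-0.005,0.6,0,0,-10.4,0.553,-0.605,-0.005,0.6,0,0,-10.4,0.553,-0.605,-0.005,0.6,0,0,-10.4,0.553,-0.605,-0.005,0.6,0,0,-10.4,0.553,-0.605,-0.005,0.6,0,0,-10.4,0.553,-0.605,-0.005,0.6,0,0,-10.4,0.553,-0.605,0.01,0.6,0,0,-10.4,0.553,-0.605,0.02,0.6,0,0,-10.4,0.553,-0.605,0.02,0.6]

```text
clock: 2.6
position: [0.5107, 0.2112, 0.2241]
ee_rot: [0.954, 0.3, -0.001, 0.0]
ft_force: [-0.1, 0.5, 0.2]
grip_width: 0.6
grasp_force: 0.0
```

Run:
```python
from h import *
o=status.get_obs();print(o["clock"],o["position"],o["ee_rot"],o["joint_pos"])
R=down(-55)
rel((.511,.213,.141),R)
a=snap("scene","pics/s1.png");b=snap("top","pics/t1.png")
r=lambda i,x,y,w,h:cv2.resize(i[y:y+h,x:x+w],(400,300),interpolation=cv2.INTER_CUBIC)
cv2.imwrite("pics/c1.png",np.hstack([r(a,355,110,160,120),r(b,130,200,160,120)])[:,:,::-1])
```

```text
2.6 [0.51068392 0.21120196 0.22405531] [ 9.53803132e-01  3.00430725e-01 -9.58269416e-04  2.18231861e-04] [ 0.16559209  0.26862576 -0.74794384  1.65188685  0.18852613  1.29725873
 -1.57653351]
[-0.01  0.11 -0.03] [ 0.0015 -0.0013  0.0831]
```

View pics/c1.png

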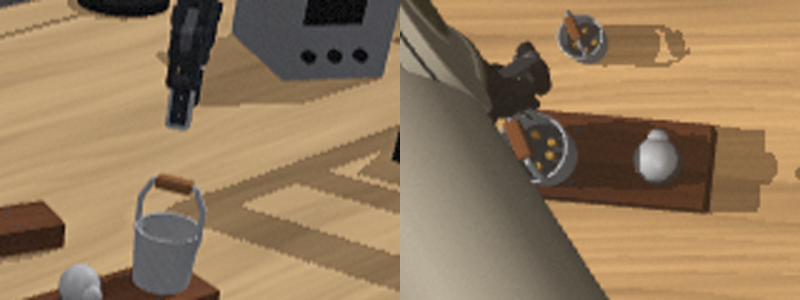

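The gripper is directly above the grip bar (scene crop: fingertip (178,125), bar (175,184)), so I'll descend and close.

Emit:
play_rows:
  plan: [0,0,0,0.001,-0.001,0.03,0.6,0,0,0,0.001,-0.001,0.06,0.6,0,0,0,0.001,-0.001,0.083,0.6,0,0,0,0.001,-0.001,0.083,0.6,0,0,0,0.001,-0.001,0.083,0,0,0,0,0.001,-0.001,0.083,0,0,0,0,0.001,-0.001,0.083,0,0,0,0,0.001,-0.001,0.083,0,0,0,0,0.001,-0.001,0.083,0,0,0,0,0.001,-0.001,0.083,0,0,0,0,0.001,-0.001,0.083,0,0,0,0,0.001,-0.001,0.078,0,0,0,0,0.001,-0.001,0.068,0]
  squeeze: 40

```text
clock: 4.32
position: [0.511, 0.2135, 0.1575]
ee_rot: [0.954, 0.301, -0.0, 0.0]
ft_force: [0.5, -0.3, -0.7]
grip_width: 0.155
grasp_force: 39.3
```

Run:
```python
from h import *
o=status.get_obs();print(o["position"],o["ft_force"],o["grip_width"])
p=o["position"];R=Ro.from_quat(o["ee_rot"])
rel(p+[0,0,.05],R)
rel((.53,.335,p[2]+.05),R)
rel((.53,.335,.101),R)
```

```text
[0.51102977 0.21353593 0.15754852] [ 0.53243286 -0.29539396 -0.68000468] 0.1553740994478923
[0. 0. 0.] [-0.   -0.   -0.05]
[0. 0. 0.] [ 0.0852 -0.0886 -0.05  ]
[0. 0. 0.] [ 0.0853 -0.0886  0.0565]
```

Emit:
play_rows:
  plan: [0,0,0,0,0,-0.025,0,0,0,0,0,0,-0.05,0,0,0,0,0.015,-0.016,-0.05,0,0,0,0,0.04,-0.042,-0.05,0,0,0,0,0.065,-0.068,-0.05,0,0,0,0,0.08,-0.084,-0.05,0,0,0,0,0.085,-0.089,-0.04,0,0,0,0,0.085,-0.089,-0.015,0,0,0,0,0.085,-0.089,0.015,0,0,0,0,0.085,-0.089,0.035,0,0,0,0,0.085,-0.089,0.046,0,0,0,0,0.085,-0.089,0.051,0,0,0,0,0.085,-0.089,0.053,0,0,0,0,0.085,-0.089,0.053,0]

```text
clock: 6.08
position: [0.5301, 0.3355, 0.1049]
ee_rot: [0.954, 0.301, 0.0, -0.0]
ft_force: [0.7, 0.2, -0.7]
grip_width: 0.152
grasp_force: 39.3
```

Run:
```python
from h import *
o=status.get_obs();print(o["position"],o["ft_force"],o["grip_width"])
a=snap("scene","pics/s2.png")
cv2.imwrite("pics/c2.png",cv2.resize(a[100:280,350:590],(800,600))[:,:,::-1])
```

```text
[0.53011595 0.33549742 0.10486454] [ 0.73933113  0.2151456  -0.69807685] 0.15183748963552143
```

View pics/c2.png

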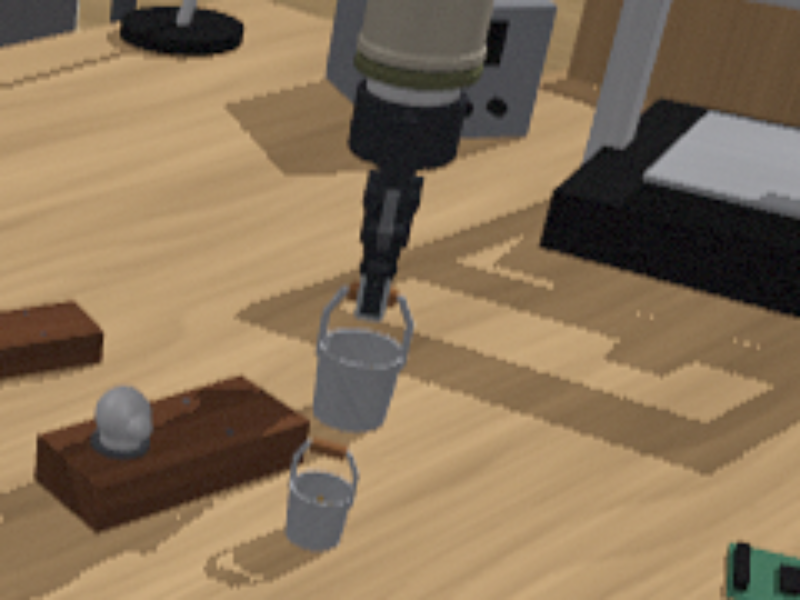

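The tin hangs upright over the bench, just clear of it (crop (357,385)). Now I'll lower it by millimetres.

Emit:
play_rows:
  plan: [0,0,0,0,0,0.001,0,0,0,0,0,0,0.002,0,0,0,0,0,0,0.003,0,0,0,0,0,0,0.0035,0,0,0,0,0,0,0.0035,0]

```text
clock: 6.75
position: [0.5307, 0.336, 0.1038]
ee_rot: [0.954, 0.301, 0.002, -0.0]
ft_force: [-4.8, -4.8, 19.7]
grip_width: 0.157
grasp_force: 42.1
```

Emit:
play_rows:
  plan: [0,0,0,0,0,-0.0015,0,0,0,0,0,0,-0.0025,0,0,0,0,0,0,-0.0025,0]

```text
clock: 7.12
position: [0.5301, 0.3354, 0.1037]
ee_rot: [0.954, 0.301, 0.0, -0.0]
ft_force: [-0.3, -1.4, 5.1]
grip_width: 0.158
grasp_force: 40.1
```

Emit:
play_rows:
  plan: [0,0,0,0,0,0,0.25,0,0,0,0,0,0,0.4,0,0,0,0,0,0,0.6,0,0,0,0,0,0,0.6,0,0,0,0,0,0,0.6,0,0,0,0,0,-0.02,0.6,0,0,0,0,0,-0.06,0.6,0,0,0,0,0,-0.12,0.6,0,0,0,0,0,-0.15,0.6,0,0,0,0,0,-0.15,0.6]

```text
clock: 8.38
position: [0.5306, 0.3364, 0.2577]
ee_rot: [0.954, 0.301, 0.003, -0.001]
ft_force: [0.3, -0.2, -0.5]
grip_width: 0.601
grasp_force: 0.0
```

Run:
```python
from h import *
o=status.get_obs();print(o["position"])
R=down(11.7)
for p in ((.56,.05,.25),(.591,-.223,.22)): rel(p,R)
snap("scene","pics/s3.png")
```

```text
[0.53055817 0.33640607 0.25770225]
[  0.22  -0.29 -66.66] [-0.1404  0.2514  0.007 ]
[  0.22  -0.29 -66.66] [-0.2719  0.4927  0.0363]
```

Emit:
play_rows:
  plan: [0,0,-6,-0.025,0.045,0,0.6,0,0,-13,-0.05,0.09,0,0.6,0,0,-20,-0.075,0.135,0,0.6,0,0,-28,-0.1,0.18,0,0.6,0,0,-36,-0.13,0.23,0,0.6,0,0,-44,-0.155,0.28,0.005,0.6,0,0,-52,-0.185,0.33,0.01,0.6,0,0,-60,-0.21,0.38,0.01,0.6,0,0,-66.7,-0.24,0.43,0.02,0.6,0,0,-66.7,-0.265,0.48,0.03,0.6,0,0,-66.7,-0.272,0.493,0.036,0.6,0,0,-66.7,-0.272,0.493,0.036,0.6,0,0,-66.7,-0.272,0.493,0.036,0.6,0,0,-66.7,-0.272,0.493,0.036,0.6]

```text
clock: 10.18
position: [0.5904, -0.2226, 0.218]
ee_rot: [0.63, 0.776, 0.0, 0.0]
ft_force: [0.0, -0.5, -0.4]
grip_width: 0.599
grasp_force: 0.0
```

Run:
```python
from h import *
o=status.get_obs();print(o["position"],o["joint_pos"])
rel((.591,-.223,.127),down(11.7))
a=snap("scene","pics/s4.png");b=snap("top","pics/t4.png")
r=lambda i,x,y,w,h:cv2.resize(i[y:y+h,x:x+w],(400,300),interpolation=cv2.INTER_CUBIC)
cv2.imwrite("pics/c4.png",np.vstack([np.hstack([r(a,215,210,160,160),r(b,300,150,160,120)]),np.hstack([r(a,355,110,200,150),r(b,70,190,200,150)])])[:,:,::-1])
```

```text
[ 0.59043138 -0.22260349  0.21799267] [ 0.81464292  0.44940651 -0.70826894  1.4526018   0.29406347  1.34672666
  0.29779241]
[0.04 0.02 0.17] [-0.0005  0.0004  0.091 ]
```

View pics/c4.png

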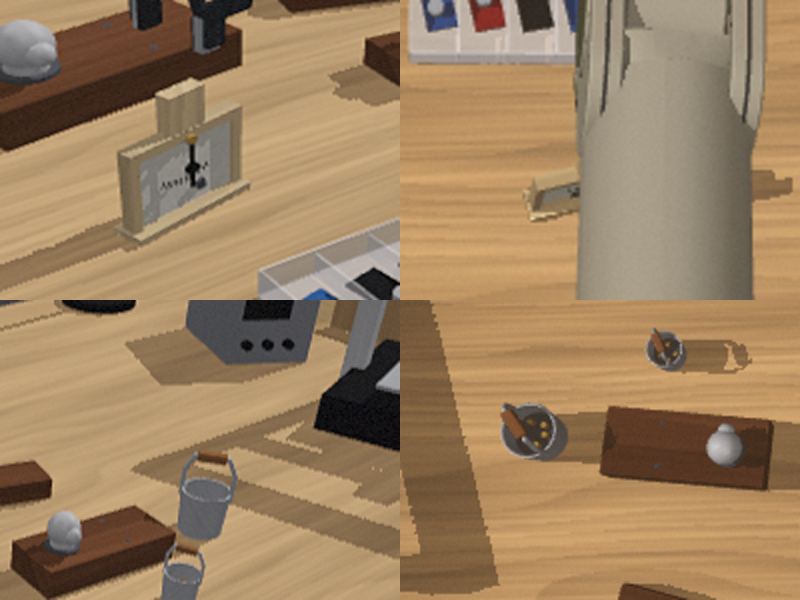

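The tin stands upright on the bench clear of the block end, at about (530,432) in the lower-right crop. The fingers straddle the gauge tab. I'll descend and grip.

Emit:
play_rows:
  plan: [0,0,0,0,0,0.03,0.6,0,0,0,0,0,0.06,0.6,0,0,0,0,0,0.08,0.6,0,0,0,0,0,0.09,0.6,0,0,0,0,0,0.09,0.6,0,0,0,0,0,0.09,0.3,0,0,0,0,0,0.09,0.2,0,0,0,0,0,0.09,0,0,0,0,0,0,0.09,0,0,0,0,0,0,0.09,0,0,0,0,0,0,0.09,0]
  squeeze: 70

```text
clock: 11.65
position: [0.5907, -0.2245, 0.1282]
ee_rot: [0.631, 0.776, 0.0, 0.001]
ft_force: [1.1, 1.1, 6.2]
grip_width: 0.156
grasp_force: 69.2
```

Run:
```python
from h import *
o=status.get_obs();print(o["position"],Ro.from_quat(o["ee_rot"]).as_matrix().round(3).tolist())
```

```text
[ 0.59069783 -0.22454862  0.12817621] [[-0.203, 0.979, 0.002], [0.979, 0.203, -0.001], [-0.001, 0.001, -1.0]]
```

Run:
```python
from h import *
rel((.5005,.1063,.265),down(-6.5))
```

```text
[ 0.09  0.03 18.23] [ 0.3422 -0.0208 -0.1371]
```

Emit:
play_rows:
  plan: [0,0,0,0,0,-0.015,0,0,0,0,0,0,-0.045,0,0,0,0,0,0,-0.09,0,0,0,0,0,0,-0.125,0,0,0,1,0.02,0,-0.135,0,0,0,3,0.06,-0.002,-0.137,0,0,0,6,0.11,-0.006,-0.137,0,0,0,9,0.16,-0.009,-0.137,0,0,0,12,0.21,-0.012,-0.137,0,0,0,15,0.26,-0.015,-0.137,0,0,0,17,0.3,-0.018,-0.137,0,0,0,18.2,0.325,-0.02,-0.137,0,0,0,18.2,0.337,-0.021,-0.137,0,0,0,18.2,0.342,-0.021,-0.137,0,0,0,18.2,0.342,-0.021,-0.137,0,0,0,18.2,0.342,-0.021,-0.137,0,0,0,18.2,0.342,-0.021,-0.137,0,0,0,18.2,0.342,-0.021,-0.137,0]

```text
clock: 13.9
position: [0.5001, 0.1057, 0.2642]
ee_rot: [0.746, 0.666, -0.0, -0.0]
ft_force: [0.7, -0.1, -1.9]
grip_width: 0.154
grasp_force: 68.4
```

```bash
cat >> h.py <<'E'
def gpose(dy=0,dx=0,h=.1285):
    o=status.get_obs();R=Ro.from_quat(o["ee_rot"]).as_matrix();G=np.c_[R[:,0],R[:,1],-R[:,2]]
    return o["position"]+R@[dy,dx,h],G
def gp(p,g): return g[0]+g[1]@np.array(p)
E
python3 - <<'E'
from h import *
o=status.get_obs();print(o["position"],o["joint_pos"])
a=snap("scene","pics/s5.png");b=snap("top","pics/t5.png")
g=gpose()
u=P(gp((0,0,.07),g),"scene");x0,y0=int(u[0])-50,int(u[1])-50
k=6; A=cv2.resize(a[y0:y0+100,x0:x0+130],None,fx=k,fy=k,interpolation=cv2.INTER_CUBIC)[:,:,::-1].copy()
def dot(p,c): q=(P(gp(p,g),"scene")-[x0-.5,y0-.5])*k; cv2.circle(A,tuple(int(v) for v in q),2,c,-1)
for s in(-1,1):
    dot((.015,.06*s,0),(0,0,255));dot((.015,.06*s,.01),(0,0,255));dot((.007,.018*s,.153),(0,255,0));dot((.007,.057*s,.107),(255,0,0));dot((-.007,.018*s,.153),(0,255,0))
print(x0,y0);cv2.imwrite("pics/c5.png",A)
E
```

```text
[0.50006074 0.10572864 0.26424258] [ 0.52292928  0.1540699  -0.89053002  1.69162793  0.12246127  1.35428784
 -0.5016877 ]
340 118
```

View pics/c5.png

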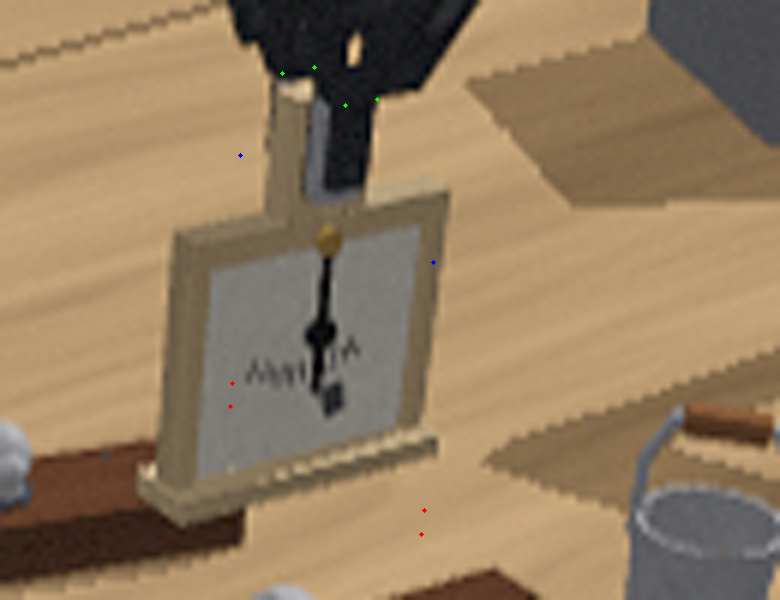

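```bash
sed -i 's/G=np.c_\[R\[:,0\],R\[:,1\],-R\[:,2\]\]/G=np.c_[R[:,1],R[:,0],-R[:,2]]/' h.py
cat >> h.py <<'E'
def ong(uv,g,c): # pixel (scene) -> gauge y,z on plane x=c
    m=viewer.camera_model("scene"); R=np.array(m["R"]); o=-R.T@np.array(m["t"])
    d=R.T@np.array([(uv[0]-m["cx"])/m["fx"],(uv[1]-m["cy"])/m["fy"],1])
    o=g[1].T@(o-g[0]); d=g[1].T@d; return (o+d*(c-o[0])/d[0])[1:]
E
python3 - <<'E'
from h import *
c=lambda x,y:np.array([x/6+340-.5+.0,y/6+118-.5])
g=gpose()
for n,px,p in (("FL bottom",(185,524),(.015,-.06,0)),("FR bottom",(437,452),(.015,.06,0)),("FR top",(437,432),(.015,.06,.01)),("BL top",(140,468),(-.015,-.06,.01))):
    print(n,(c(*px)-P(gp(p,g),"scene")).round(2), (ong(c(*px),g,p[0])-p[1:])*1000)
a=cv2.imread("pics/s5.png")
for cc in(.004,.008,.012):
    f=lambda x,y:ong(c(x,y),g,cc)
    pv,tip,mk,ml,mh=f(328,240),f(315,392),f(333,398),f(326,385),f(340,412)
    an=lambda q:np.arctan2(q[0]-pv[0],pv[1]-q[1])
    print(cc,pv.round(4),"tip",an(tip).round(3),np.linalg.norm(tip-pv).round(4),"mark",an(mk).round(3),np.linalg.norm(mk-pv).round(4),an(ml).round(3),an(mh).round(3))
E
```

```text
FL bottom [ 0.49 -0.81] [1.1648298  1.72205154]
FR bottom [-0.54 -1.07] [-2.06307908  3.24926266]
FR top [-1.06 -0.5 ] [-3.38492268  2.06719416]
BL top [ 0.35 -0.52] [0.86639316 1.08029925]
0.004 [0.003  0.0965] tip 0.022 0.0606 mark 0.156 0.0658 0.105 0.197
0.008 [-0.0002  0.0986] tip 0.022 0.0602 mark 0.156 0.0655 0.105 0.197
0.012 [-0.0035  0.1007] tip 0.022 0.0599 mark 0.156 0.0651 0.105 0.197
```

```bash
cat >> h.py <<'E'
C=np.array([.5005,.1063,.065])
def tgt(m,gap,dy=-.001,h=.1285):
    R=down(-6.5)*Ro.from_rotvec([0,-m,0]); n=-R.as_matrix()[:,2]
    return C+.02*n+[0,0,gap]-R.apply([dy,0,h]),R
E
python3 - <<'E'
from h import *
for gap in(.03,.008,.003): rel(*tgt(.15,gap))
print(tgt(.15,0))
E
```

```text
[ 0.01 -8.59  0.02] [0.0236 0.0004 0.0226]
[ 0.01 -8.59  0.02] [0.0236 0.0004 0.0446]
[ 0.01 -8.59  0.02] [0.0236 0.0004 0.0496]
(array([0.50312409, 0.12933133, 0.21168307]), Rotation.from_matrix(array([[ 1.11932064e-01,  9.93571856e-01, -1.69168769e-02],
                            [ 9.82415115e-01, -1.13203214e-01, -1.48477523e-01],
                            [-1.49438132e-01,  1.38777878e-17, -9.88771078e-01]])))
```

Emit:
play_rows:
  plan: [0,-2,0,0.005,0,0.005,0,0,-4,0,0.011,0,0.012,0,0,-6,0,0.017,0,0.02,0,0,-8,0,0.022,0,0.028,0,0,-8.6,0,0.0236,0,0.036,0,0,-8.6,0,0.0236,0,0.042,0,0,-8.6,0,0.0236,0,0.0446,0,0,-8.6,0,0.0236,0,0.0446,0,0,-8.6,0,0.0236,0,0.0446,0,0,-8.6,0,0.0236,0,0.0446,0,0,-8.6,0,0.0236,0,0.0446,0,0,-8.6,0,0.0236,0,0.0446,0,0,-8.6,0,0.0236,0,0.0446,0,0,-8.6,0,0.0236,0,0.0446,0,0,-8.6,0,0.0236,0,0.0446,0,0,-8.6,0,0.0236,0,0.0446,0,0,-8.6,0,0.0236,0,0.0446,0,0,-8.6,0,0.0236,0,0.0446,0]

```text
clock: 16.25
position: [0.5026, 0.1295, 0.2197]
ee_rot: [0.744, 0.664, -0.056, 0.05]
ft_force: [-0.2, -0.6, -3.0]
grip_width: 0.153
grasp_force: 68.3
```

```bash
cat >> h.py <<'E'
def rect(f): # rectified gauge face, 0.2 mm/px*: returns image 600x600 covering y +-.06, z -.02...1
    a=np.mean([viewer.camera("scene").astype(float) for _ in range(4)],0).astype(np.uint8)[:,:,::-1].copy(); g=gpose(-.001)
    q=np.array([[-.06,-.025],[.06,-.025],[.06,.115],[-.06,.115]]); 
    src=np.float32([P(gp((.008,y,z),g),"scene") for y,z in q]); k=4000
    dst=np.float32([[(y+.06)*k,(.115-z)*k] for y,z in q])
    w=cv2.warpPerspective(a,cv2.getPerspectiveTransform(src,dst),(480,560),flags=cv2.INTER_CUBIC); cv2.imwrite(f,w); cv2.imwrite(f.replace(".png","_raw.png"),a); return w
E
python3 - <<'E'
from h import *
o=status.get_obs();print(o["clock"],o["position"],tgt(.15,.008)[0])
w=rect("pics/r6.png")
a=cv2.imread("pics/r6_raw.png");g=gpose(-.001);u=P(gp((0,0,0),g),"scene").astype(int)
b=cv2.resize(a[u[1]-25:u[1]+35,u[0]-16:u[0]+16],(320,600),interpolation=cv2.INTER_CUBIC)
cv2.imwrite("pics/c6.png",np.hstack([cv2.copyMakeBorder(w,0,40,0,0,cv2.BORDER_CONSTANT),b]))
E
```

```text
16.25 [0.50264059 0.12953287 0.21971322] [0.50312409 0.12933133 0.21968307]
```

View pics/c6.png

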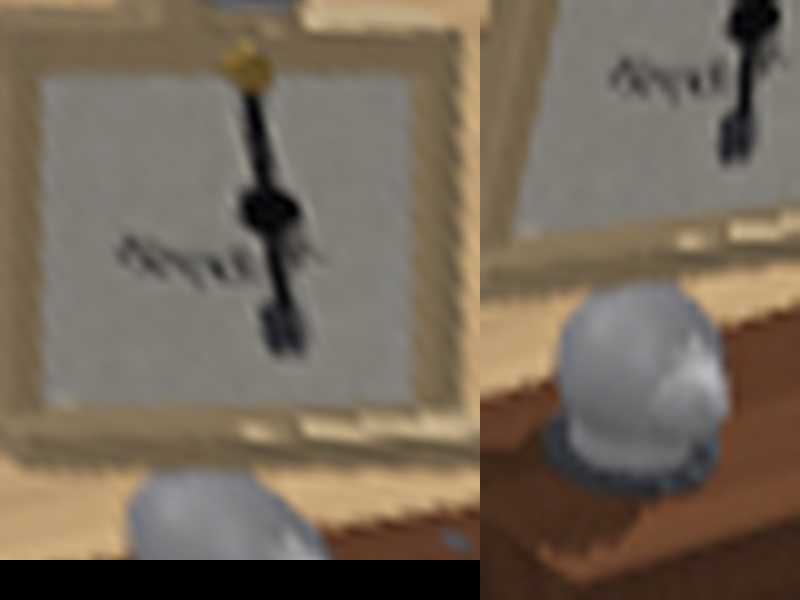

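```bash
cat >> h.py <<'E'
def meas(w):
    g=255-cv2.cvtColor(w,cv2.COLOR_BGR2GRAY).astype(float); z=lambda r:int(68+4*r*np.cos(.15))
    def cen(row,lo,hi,th):
        s=g[row,lo:hi]; d=np.clip(s-np.percentile(s,20)-th,0,None); return (d*np.arange(lo,hi)).sum()/max(d.sum(),1e-6)
    rows=np.arange(z(10),z(42)); c=[cen(r,225,310,40) for r in rows]; p=np.polyfit(rows,c,1)
    mr=np.arange(z(64),z(72)); m=np.array([cen(r,235,335,15) for r in mr])
    print("pointer slope",-0+p[0].round(4),"resid",np.std(np.polyval(p,rows)-c).round(2),"mark-line px",(m-np.polyval(p,mr)).round(1),"=> rad",(m-np.polyval(p,mr)).mean()/(4*66))
    print("mark angle from pivot on line:", np.arctan((m-np.polyval(p,68))/(mr-68)).round(3)[::6])
E
python3 - <<'E'
from h import *
w=cv2.imread("pics/r6.png");meas(w)
w5=cv2.cvtColor(w,cv2.COLOR_BGR2GRAY)
for r in range(285,372,6):print(r,w5[r,240:330:5])
E
```

```text
pointer slope 0.1586 resid 0.76 mark-line px [-5.5 -5.3 -5.1 -5.  -4.9 -4.8 -4.8 -4.8 -4.9 -4.8 -4.8 -4.8 -4.8 -4.8
 -4.7 -4.7 -4.8 -4.9 -5.  -5.1 -5.1 -5.2 -5.2 -5.1 -5.1 -5.  -5.  -5.1
 -5.2 -5.2 -5.2] => rad -0.018922883658162734
mark angle from pivot on line: [0.136 0.139 0.14  0.139 0.139 0.139]
285 [115 117 118 116 117 120  93  41   9  37  85 119 127 133 131 125 124 124]
291 [125 125 127 129 125 124 105  53  12  21  69 115 127 128 130 127 125 124]
297 [128 131 130 129 121 110  96  59  18  11  51  98 123 127 131 128 125 124]
303 [125 131 130 121 108  90  73  52  23  14  38  80 112 124 131 130 126 125]
309 [125 133 135 115  85  59  52  43  30  24  39  65  99 118 129 134 128 127]
315 [126 130 138 117  78  41  35  43  41  35  42  61  85 110 124 135 132 129]
321 [127 127 134 127  90  53  32  38  43  38  42  56  76 100 119 132 134 130]
327 [129 127 129 125  99  63  37  36  42  37  35  48  67  91 113 127 134 130]
333 [128 128 126 122 100  70  40  33  38  34  29  40  60  87 109 123 133 130]
339 [127 128 127 127 112  77  45  31  40  42  33  37  59  85 110 121 130 130]
345 [127 128 127 130 126  97  58  34  43  55  49  44  60  89 113 124 127 129]
351 [127 127 127 129 133 117  88  62  63  78  79  72  77  97 119 129 128 129]
357 [127 127 126 127 130 128 115  99  93 101 106 102  99 109 121 130 129 127]
363 [125 126 126 125 126 127 125 121 118 121 124 124 121 123 126 130 129 127]
369 [125 125 125 125 125 125 127 130 132 133 133 132 131 129 128 128 128 128]
```

The pointer sits near the mark, but this oblique view has parallax between the pointer and mark planes. I'll turn the gauge to face the scene camera, which removes the sideways parallax.

```bash
sed -i 's/def tgt(m,gap,dy=-.001,h=.1285):/def tgt(m,gap,dy=-.001,h=.1285,yaw=-45.5):/; s/R=down(-6.5)\*Ro/R=down(yaw)*Ro/' h.py
python3 - <<'E'
from h import *
for f in(.25,.5,.75,1): rel(*tgt(.15,.012,yaw=-6.5-39*f))
E
```

```text
[1.47 0.01 9.67] [-0.001   0.0044 -0.0039]
[2.930e+00 1.000e-02 1.931e+01] [-0.002   0.0082 -0.0037]
[4.380e+00 1.000e-02 2.895e+01] [-0.0036  0.0118 -0.0035]
[5.840e+00 1.000e-02 3.859e+01] [-0.0058  0.0151 -0.0031]
```

Emit:
play_rows:
  plan: [0,0,0,0,0,-0.004,0,0.75,0,5,-0.0005,0.002,-0.004,0,1.47,0,9.67,-0.001,0.0044,-0.004,0,2.2,0,14.5,-0.0015,0.0064,-0.004,0,2.93,0,19.3,-0.002,0.0082,-0.0038,0,3.65,0,24.1,-0.0028,0.01,-0.0036,0,4.38,0,28.95,-0.0036,0.0118,-0.0035,0,5.1,0,33.8,-0.0047,0.0135,-0.0033,0,5.84,0,38.6,-0.0058,0.0151,-0.0031,0,5.84,0,38.6,-0.0058,0.0151,-0.0031,0,5.84,0,38.6,-0.0058,0.0151,-0.0031,0,5.84,0,38.6,-0.0058,0.0151,-0.0031,0,5.84,0,38.6,-0.0058,0.0151,-0.0031,0,5.84,0,38.6,-0.0058,0.0151,-0.0031,0,5.84,0,38.6,-0.0058,0.0151,-0.0031,0,5.84,0,38.6,-0.0058,0.0151,-0.0031,0,5.84,0,38.6,-0.0058,0.0151,-0.0031,0,5.84,0,38.6,-0.0058,0.0151,-0.0031,0,5.84,0,38.6,-0.0058,0.0151,-0.0031,0,5.84,0,38.6,-0.0058,0.0151,-0.0031,0]

```text
clock: 18.95
position: [0.5171, 0.1226, 0.2236]
ee_rot: [0.923, 0.377, -0.069, 0.028]
ft_force: [0.3, 0.5, -2.7]
grip_width: 0.153
grasp_force: 68.3
```

Run:
```python
from h import *
o=status.get_obs();print(o["clock"],o["position"],tgt(.15,.012)[0])
w=rect("pics/r7.png");meas(w)
a=cv2.imread("pics/r7_raw.png");g=gpose(-.001);u=P(gp((0,0,0),g),"scene").astype(int)
b=cv2.resize(a[u[1]-25:u[1]+35,u[0]-16:u[0]+16],(320,600),interpolation=cv2.INTER_CUBIC)
cv2.imwrite("pics/c7.png",np.hstack([cv2.copyMakeBorder(w,0,40,0,0,cv2.BORDER_CONSTANT),b]))
```

```text
18.95 [0.517051   0.12256092 0.22363128] [0.51703338 0.12254731 0.22368307]
pointer slope 0.1447 resid 1.37 mark-line px [14.1 14.2 14.3 14.4 14.6 14.6 14.7 14.8 14.8 14.9 15.  15.  15.1 15.1
 15.1 15.1 15.  15.  14.8 14.8 14.7 14.7 14.7 14.6 14.6 14.5 14.4 14.3
 14.2 14.1 14. ] => rad 0.055498788920484154
mark angle from pivot on line: [0.198 0.199 0.199 0.197 0.195 0.192]
```

View pics/c7.png

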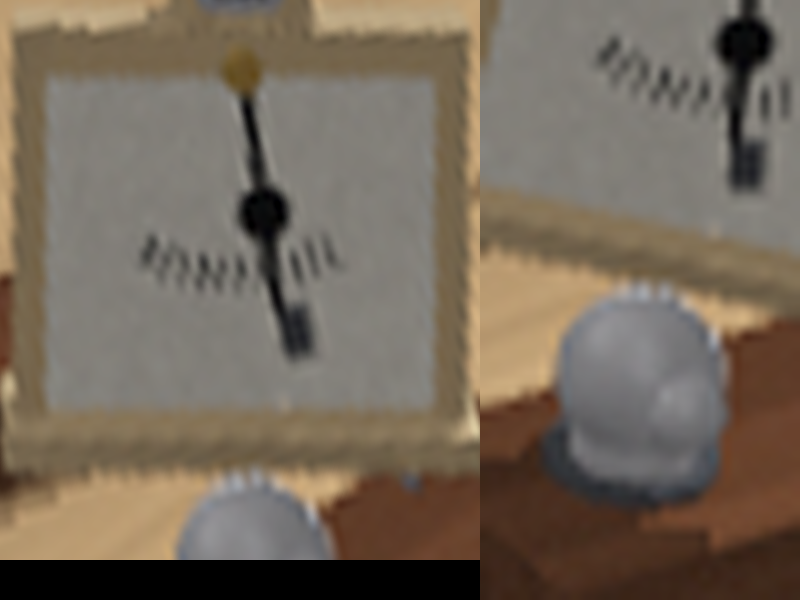

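Run:
```python
from h import *
rel(*tgt(.203,.012)); rel(*tgt(.203,.004))
```

```text
[ 0.   -3.03 -0.02] [ 0.0078 -0.      0.0002]
[ 0.   -3.03 -0.02] [ 0.009  -0.      0.0081]
```

Emit:
play_rows:
  plan: [0,-1,0,0.0026,0,0,0,0,-2,0,0.0052,0,0,0,0,-3.03,0,0.0078,0,0,0,0,-3.03,0,0.0082,0,0.003,0,0,-3.03,0,0.0086,0,0.0055,0,0,-3.03,0,0.009,0,0.008,0,0,-3.03,0,0.009,0,0.008,0,0,-3.03,0,0.009,0,0.008,0,0,-3.03,0,0.009,0,0.008,0,0,-3.03,0,0.009,0,0.008,0,0,-3.03,0,0.009,0,0.008,0,0,-3.03,0,0.009,0,0.008,0,0,-3.03,0,0.009,0,0.008,0,0,-3.03,0,0.009,0,0.008,0,0,-3.03,0,0.009,0,0.008,0,0,-3.03,0,0.009,0,0.008,0,0,-3.03,0,0.009,0,0.008,0,0,-3.03,0,0.009,0,0.008,0]

```text
clock: 21.4
position: [0.5225, 0.128, 0.2144]
ee_rot: [0.921, 0.377, -0.094, 0.038]
ft_force: [-0.7, 0.3, -2.2]
grip_width: 0.155
grasp_force: 68.4
```

Run:
```python
from h import *
o=status.get_obs();print(o["position"],tgt(.203,.004)[0])
w=rect("pics/r8.png");meas(w)
gz=cv2.cvtColor(w,cv2.COLOR_BGR2GRAY)
for r in (100,130,160,185,212,290,315,325,335,345):print(r,gz[r,225:330:5])
# ball silhouette vs foot (raw): predicted ball outline/foot centre
for p in(C,C+[0,0,.02],gp((0,0,0),gpose(-.001)),gp((.015,0,0),gpose(-.001))):print(P(p,"scene").round(1),P(p,"top").round(1))
```

```text
[0.52254761 0.12795016 0.21436603] [0.52255253 0.12797096 0.21424912]
pointer slope 0.1985 resid 1.55 mark-line px [-0.2 -0.1  0.   0.2  0.4  0.6  0.7  0.9  0.9  0.9  1.   1.1  1.2  1.3
  1.4  1.5  1.6  1.6  1.6  1.4  1.3  1.1  0.9  0.7  0.5  0.3  0.  -0.2
 -0.5 -0.8 -1.1] => rad 0.002477742977203356
mark angle from pivot on line: [0.195 0.199 0.2   0.201 0.198 0.192]
100 [131 133 121 100  60  34  73 131 140 129 129 129 129 130 130 129 128 128
 128 127 127]
130 [128 126 133 147 109  44  23  62 107 134 133 127 127 128 129 128 127 127
 127 126 126]
160 [128 127 128 131 128 119  64   9  39 109 130 130 129 128 128 128 128 129
 130 129 128]
185 [126 125 126 128 136 136 104  48   1  12  64 100 120 138 132 132 130 131
 132 132 130]
212 [128 127 137 137  91  26   8  11  15  17  15  12   8  13  36  94 133 138
 131 130 128]
290 [124 127 116 115 123 129 129 115 110 138 127  65  25  32  71 121 143 132
 133 134 131]
315 [128 127 127 128 129 129 130 130 129 125 101  67  39  40  35  35  66 109
 130 135 134]
325 [125 124 124 125 128 130 131 133 133 128 113  76  42  39  42  32  50  94
 129 131 132]
335 [125 124 124 126 127 129 130 130 132 130 127 101  61  35  40  37  29  64
 118 141 131]
345 [127 127 126 127 127 128 129 130 131 135 125 103  65  41  34  43  37  45
  95 138 139]
[385.4 223.8] [233.5 263.8]
[386.2 216.4] [232.1 262.6]
[388.1 215.2] [230.6 261.1]
[387.8 218.3] [235.4 256.3]
```

Run:
```python
from h import *
for f,n,(x,y) in(("pics/s0.png","scene",(385,224)),("pics/t0.png","top",(233,264))):
    im=cv2.imread(f).astype(int); s=(im[...,2]-im[...,0])  # wood: red>blue ; aluminium ~0
    print(n);print("cols",x-12,[list(s[r,x-12:x+13]) for r in(y-3,y,y+3)])
    print("rows",y-12,[list(s[y-12:y+13,c]) for c in(x-2,x)])
m=viewer.camera_model("top");print(m["fx"]*.02/(1.343-.065), 468.8*.02/np.linalg.norm(C-[1.173,-.58,.625]))
```

```text
scene
cols 373 [[np.int64(73), np.int64(73), np.int64(72), np.int64(74), np.int64(74), np.int64(75), np.int64(-5), np.int64(-3), np.int64(-1), np.int64(-1), np.int64(-2), np.int64(-1), np.int64(-1), np.int64(-1), np.int64(-1), np.int64(0), np.int64(-1), np.int64(-1), np.int64(-1), np.int64(-2), np.int64(-4), np.int64(-5), np.int64(45), np.int64(58), np.int64(57)], [np.int64(73), np.int64(74), np.int64(74), np.int64(74), np.int64(77), np.int64(42), np.int64(-5), np.int64(-3), np.int64(-1), np.int64(0), np.int64(0), np.int64(-1), np.int64(-3), np.int64(-3), np.int64(-3), np.int64(-2), np.int64(-2), np.int64(-1), np.int64(-2), np.int64(-2), np.int64(-1), np.int64(-3), np.int64(16), np.int64(36), np.int64(37)], [np.int64(59), np.int64(59), np.int64(54), np.int64(54), np.int64(56), np.int64(61), np.int64(-1), np.int64(-2), np.int64(-1), np.int64(-5), np.int64(-3), np.int64(-1), np.int64(-1), np.int64(-1), np.int64(-2), np.int64(-3), np.int64(-1), np.int64(-2), np.int64(-1), np.int64(-2), np.int64(0), np.int64(-3), np.int64(10), np.int64(36), np.int64(35)]]
rows 212 [[np.int64(72), np.int6
[... 1711 characters left out ...]
52 [[np.int64(6), np.int64(5), np.int64(3), np.int64(6), np.int64(7), np.int64(8), np.int64(6), np.int64(5), np.int64(4), np.int64(5), np.int64(5), np.int64(4), np.int64(3), np.int64(5), np.int64(5), np.int64(4), np.int64(7), np.int64(5), np.int64(5), np.int64(7), np.int64(10), np.int64(16), np.int64(38), np.int64(35), np.int64(49)], [np.int64(8), np.int64(5), np.int64(5), np.int64(6), np.int64(8), np.int64(4), np.int64(7), np.int64(5), np.int64(7), np.int64(6), np.int64(4), np.int64(6), np.int64(3), np.int64(4), np.int64(4), np.int64(5), np.int64(5), np.int64(7), np.int64(6), np.int64(9), np.int64(8), np.int64(16), np.int64(31), np.int64(38), np.int64(47)]]
8.8982557650146 8.430564096292501
```

Emit:
play_rows:
  plan: [0,0,0,0.0013,0,0,0,0,0,0,0.0015,0,0.001,0,0,0,0,0.0017,0,0.002,0,0,0,0,0.0018,0,0.0025,0,0,0,0,0.0018,0,0.0025,0]

```text
clock: 22.22
position: [0.5234, 0.1288, 0.2115]
ee_rot: [0.921, 0.377, -0.094, 0.038]
ft_force: [-0.2, -0.1, -3.2]
grip_width: 0.154
grasp_force: 68.4
```

Emit:
play_rows:
  plan: [0,0,0,0.0001,0,0.0005,0,0,0,0,0.0002,0,0.001,0,0,0,0,0.0002,0,0.001,0]

```text
clock: 22.6
position: [0.5234, 0.1289, 0.2105]
ee_rot: [0.921, 0.377, -0.094, 0.038]
ft_force: [0.8, 0.3, -2.0]
grip_width: 0.155
grasp_force: 68.4
```

Emit:
play_rows:
  plan: [0,0,0,0.0001,0,0.0005,0,0,0,0,0.0002,0,0.001,0,0,0,0,0.0002,0,0.001,0]

```text
clock: 22.98
position: [0.5236, 0.129, 0.2101]
ee_rot: [0.921, 0.377, -0.093, 0.038]
ft_force: [0.1, 0.3, 5.7]
grip_width: 0.155
grasp_force: 69.6
```

Emit:
play_rows:
  plan: [0,0,0,0,0,-0.0002,0,0,0,0,0,0,-0.0002,0,0,0,0,0,0,-0.0002,0,0,0,0,0,0,-0.0002,0,0,0,0,0,0,-0.0002,0,0,0,0,0,0,-0.0002,0,0,0,0,0,0,-0.0002,0,0,0,0,0,0,-0.0002,0,0,0,0,0,0,-0.0002,0,0,0,0,0,0,-0.0002,0,0,0,0,0,0,-0.0002,0,0,0,0,0,0,-0.0002,0,0,0,0,0,0,-0.0002,0,0,0,0,0,0,-0.0002,0,0,0,0,0,0,-0.0002,0,0,0,0,0,0,-0.0002,0]

```text
clock: 24.98
position: [0.5236, 0.129, 0.2101]
ee_rot: [0.921, 0.377, -0.093, 0.038]
ft_force: [-0.1, 0.5, 5.9]
grip_width: 0.154
grasp_force: 69.6
```

Run:
```python
from h import *
for _ in range(1):
    w=rect("pics/r9.png");meas(w)
o=status.get_obs();print(o["position"],o["ft_force"],o["torque"])
a=cv2.imread("pics/r9_raw.png");g=gpose(-.001);u=P(gp((0,0,0),g),"scene").astype(int)
t=viewer.camera("top")[:,:,::-1]
b=cv2.resize(a[u[1]-25:u[1]+35,u[0]-16:u[0]+16],(320,600),interpolation=cv2.INTER_CUBIC)
cv2.imwrite("pics/c9.png",np.hstack([cv2.copyMakeBorder(w,0,40,0,0,cv2.BORDER_CONSTANT),b]))
```

```text
pointer slope 0.1946 resid 1.41 mark-line px [ 0.5  0.3  0.1 -0.1 -0.2 -0.3 -0.4 -0.5 -0.5 -0.6 -0.7 -0.7 -0.8 -0.8
 -0.8 -0.7 -0.5 -0.4 -0.2 -0.   0.1  0.2  0.2  0.1 -0.1 -0.1 -0.3 -0.6
 -0.7 -0.9 -1.1] => rad -0.0013060979761775214
mark angle from pivot on line: [0.194 0.191 0.189 0.192 0.192 0.188]
[0.52363275 0.12897213 0.21010862] [-0.54012622  0.35365975  5.50196086] [-0.03507997  0.2238855  -0.04216126]
```

View pics/c9.png

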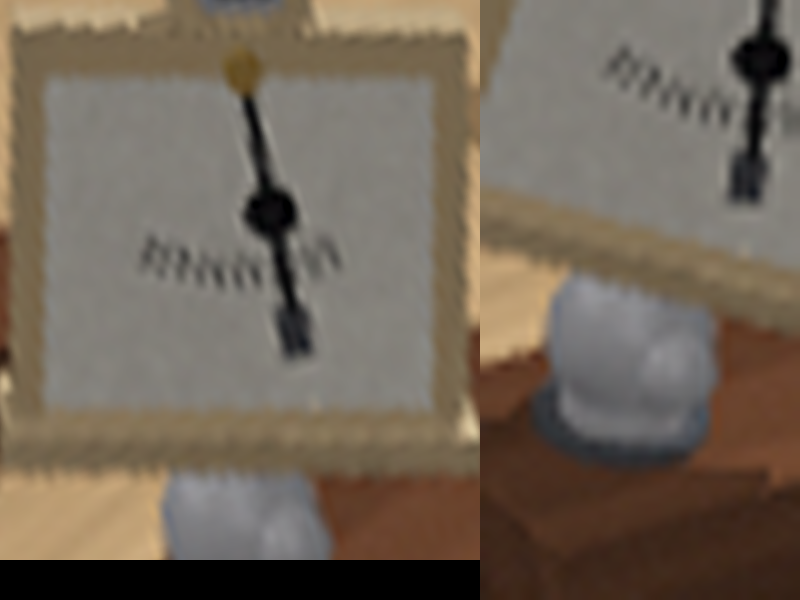

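The pointer lies over the mark (tip and mark near (293,325) in the rectified view). The crown sits under the middle of the foot, with about 8 N of contact force.

```bash
python3 -c "
from workcell import manip;print(manip.hand_in())"
```

```text
the job is handed in; nothing more can be done
None
```

The job is handed in at about 25 s of the 67 s allowed: the tin is upright on the bench just past the end of the block, and the arm is holding the gauge with the middle of its foot on the stud's crown (about 8 N), the pointer within roughly 0.01 rad of the mark.

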